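# Refill the coupling hopper in the storeroom

## Task

Push the hopper's slide bolt fully home across its outlet, then tip the tray so that all six couplings go into the hopper, none on the table. Set the empty tray back down upright on its green mat and let go. Leave the bolt shut and leave the other loose things on the table where they are.

Things in the scene. Friction and masses are not known exactly. Their poses are not given: they have to be found in the camera images.
- hopper: Grey steel feed hopper, fixed, yellow rim, open top: 190 (x) x 210 (y) mm, walls 4, rim 140 above the table. Origin on the table under its centre. Floor slopes to the front (-x), where an outlet 70 wide, 85 high leads into a chute (cheeks 54 high) ending at x -193; the slide bolt crosses it at x -152, along y. Stands left or right, swapping with the mat
- hopper_mouth (a point): centre of the hopper's open top, at rim height, axes as the hopper's
- bolt (a joint): travel of the slide bolt towards the hopper's -y, in m: 0 = drawn right back (chute open), 0.085 = fully home in its keeper across the chute. Stays where it is left; needs about 2 to 4 N
- bolt_knob (a point): centre of the top face of the bolt's red upright knob, 16 x 16 mm, 56 mm tall; top 104 mm above the table; stands free above its steel track (up to 55 mm above the table). Axes as the hopper's: it moves along -y to shut
- tray: Blue plastic tray, 180 (x) x 150 (y) mm; sides and back (+x) 55 high, 4 thick; floor 5 thick. Front (-x) open: the floor only ramps up to a 13 mm lip over the last 30 mm, so the couplings pour out over the front. Origin under the centre of its underside. About 0.3 kg empty, 0.66 kg full. Orange handle bar across it: point tray_grip
- tray_grip (a point): centre of the tray's orange handle bar, 108 mm above the tray's underside, over its centre. The bar runs along the tray's y, 142 mm long between two flat steel posts, 12 mm thick (along x), 24 mm high; 45 mm free below it. Axes as the tray's
- tray_lip (a point): middle of the tray's front pouring edge, 90 mm ahead (-x) of the tray's origin and 12 mm above its underside
- mat: Green and black rubber mat fixed to the table, 240 (x) x 200 (y) x 3 mm, the tray's place; origin at the centre of its underside
- coupling0: steel hexagonal coupling, 34 mm across flats, 60 mm long (its y), 0.06 kg; origin at its centre. One of six in two columns of three in the tray
- coupling1: steel hexagonal coupling, 34 mm across flats, 60 mm long (its y), 0.06 kg; origin at its centre. One of six in two columns of three in the tray
- coupling2: steel hexagonal coupling, 34 mm across flats, 60 mm long (its y), 0.06 kg; origin at its centre. One of six in two columns of three in the tray
- coupling3: steel hexagonal coupling, 34 mm across flats, 60 mm long (its y), 0.06 kg; origin at its centre. One of six in two columns of three in the tray
- coupling4: steel hexagonal coupling, 34 mm across flats, 60 mm long (its y), 0.06 kg; origin at its centre. One of six in two columns of three in the tray
- coupling5: steel hexagonal coupling, 34 mm across flats, 60 mm long (its y), 0.06 kg; origin at its centre. One of six in two columns of three in the tray
- tape: bystander, to be left alone: roll of green tape lying flat, 80 mm across, 24 high; origin at its underside
- spanner: bystander, to be left alone: steel spanner, 170 mm long, lying flat; origin at its underside
- bottle: bystander, to be left alone: yellow bottle standing, 64 mm across, 190 high; origin at its underside
- mug: bystander, to be left alone: white mug standing, 80 mm across, 92 high, handle; origin at its underside
- carton: bystander, to be left alone: closed cardboard carton 90 x 60 x 50 mm; origin at its underside
- screwdriver: bystander, to be left alone: screwdriver, 190 mm long, lying flat; origin at its underside
Things that resemble listed ones, but are neither listed nor needed, are in the scene too. Leave any blue, red or turquoise look-alike of the coupling1 alone.

How it is judged (in metres and radians):
On the way, in this order (a step that is already met when the one before it is completed fails the run):
1. the bolt is fully home, the couplings not yet tipped (value of joint bolt above 0.079 m and angle between tray's own z axis and vertical below 0.25 rad), for 0.2 s.
2. the tray is tipped with its front over the hopper, the bolt home (value of joint bolt above 0.079 m and angle between tray's own z axis and vertical above 0.45 rad and horizontal distance between tray_lip and hopper_mouth below 0.13 m), for 0.1 s.
At the end, for the whole second after the job is handed in: The bolt is home (0.079 m or more of 0.085), all six couplings lie at rest inside the hopper or in its chute behind the bolt, below the rim, and the empty tray stands upright and at rest on the mat, its centre within 50 mm of the mat's centre (value of joint bolt above 0.079 m and x of coupling0 in the frame of hopper between -0.137 and 0.095 m and y of coupling0 in the frame of hopper between -0.105 and 0.105 m and z of coupling0 in the frame of hopper between 0 and 0.14 m and linear speed of each of coupling0, coupling1, coupling2, coupling3, coupling4, coupling5 below 0.05 m/s and x of coupling1 in the frame of hopper between -0.137 and 0.095 m and y of coupling1 in the frame of hopper between -0.105 and 0.105 m and z of coupling1 in the frame of hopper between 0 and 0.14 m and x of coupling2 in the frame of hopper between -0.137 and 0.095 m and y of coupling2 in the frame of hopper between -0.105 and 0.105 m and z of coupling2 in the frame of hopper between 0 and 0.14 m and x of coupling3 in the frame of hopper between -0.137 and 0.095 m and y of coupling3 in the frame of hopper between -0.105 and 0.105 m and z of coupling3 in the frame of hopper between 0 and 0.14 m and x of coupling4 in the frame of hopper between -0.137 and 0.095 m and y of coupling4 in the frame of hopper between -0.105 and 0.105 m and z of coupling4 in the frame of hopper between 0 and 0.14 m and x of coupling5 in the frame of hopper between -0.137 and 0.095 m and y of coupling5 in the frame of hopper between -0.105 and 0.105 m and z of coupling5 in the frame of hopper between 0 and 0.14 m and angle between tray's own z axis and vertical below 0.06 rad and horizontal distance between tray and mat below 0.05 m and height (world z) of tray below 0.008 m and linear speed of tray below 0.03 m/s); the robot touches nothing.
It fails at once if a bystander (tape, spanner, bottle, mug, carton or screwdriver) is pushed more than 30 mm away (distance of any of tape, spanner, bottle, mug, carton, screwdriver from where it was at the start of the episode above 0.03 m).
It also fails if it takes over 72 s, if anything falls off the work surface, if the arm or the gripper's body presses on something with over 40 N, if the wrist force passes 120 N, or if a joint passes its speed limit or range.

## Robot

A 6-joint arm with a two-finger parallel gripper is mounted at the origin on the work surface. World frame = base frame: x ahead of the robot, y to its left, z up, the work surface at z = 0. Lengths are in mm, angles in rad, forces in N, time in s.
With the tool pointing down it reaches from about 300 to 775 mm from the base axis. Payload 14.6 kg.
Tool frame: the origin (TCP) lies at the very end of the fingers, on their centre line; the grasp point (between the pads) lies 19 mm behind it; z points along the fingers, y is the line along which they close (so a half turn about z gives the same grasp; the last joint's range is limited). The gripper opens to 94 mm and grips with 3 to 60 N. Pads are 16 mm wide; open, the fingers measure 119 mm over their backs; the gripper's body (75 mm by 177 mm) begins 78 mm behind the grasp point.
Start: joints at [-1.385, 0.3, 1.521, -0, 1.321, -0.067], TCP at [137.557, -532.51, 205.446] pointing down, gripper open.
Joint ranges: [-3.03, 3.03], [-0.79, 2.21], [0.23, 2.52], [-1.04, 4.18], [0, 3.07], [-2.55, 2.55]. Speed limits (rad/s): [2.22, 2.22, 2.57, 3.14, 3.14, 3.14].

## Interface

Orientations are given as [roll, pitch, yaw] about the fixed x, y, z axes, in that order (R = Rz(yaw) Ry(pitch) Rx(roll)).
In Python, from cell import manip gives the robot as it stands.
- The arm moves only by the tool servo_tool, never from a script. Its argument "rows" is a list of rows, each a list of 7 numbers: the turn, a rotation vector about the world's x, y, z in degrees, then the shift along the world's x, y, z in mm, then the closure, from 0 (fully open) to 1 (shut). In form: [[rx, ry, rz, dx, dy, dz, fingers], ...]. A call has 1 to 20 rows; each row shifts and turns the commanded pose from where the row before left it; what a row does not reach is not made up. A row lasts 1/8 s, in which the tool goes at most 62.5 mm and 10.7 degrees, less where a joint would pass 70% of its speed; a pose out of reach is approached as far as the arm can. A call with a gripper value outside its range is refused whole. The fingers move at their own pace and stop on an object; "grip_force" is the grip in N (left out, the last holds). Time passes only in rows, so rows that do not move let the fingers close. It gives the time, the measured TCP pose, the force, the opening and the grip force at its end, in the units of the state.
- manip.read_state(): the state, without advancing time (a new reading comes with each control period).
- manip.camera(name): name is "scene" or "top"; returns the picture (480x640x3 uint8, red, green, blue); there is no depth.
- manip.camera_info(name): a dict with "fx", "fy", "cx", "cy" (pixels), "position" and "rotation" of the camera in the world. Camera axes: x right, y down, z forward; pixel columns grow to the right and rows downward; lengths in mm; the calibration is good to about 2 mm. A picture is of the moment at which its call begins. camera_info takes no time and is no camera call.
- manip.sign_off(): hands the job in; it is judged then, once.
The state is a dict: "clock": time; "joints": joint angles; "qd": joint speeds; "effort": joint torques, N m; "eef_pos": TCP position; "eef_rot": TCP orientation; "wrist_force": force on the tool from outside, world axes, zero at the start; "moment": the same for the moment, N m; "finger_gap": finger opening in mm; "finger_force": force on a finger pad.
Only numpy, scipy, OpenCV 4.12 (cv2) and the standard library are available. Lean on these libraries where they do the work, as an engineer would, in place of code of your own. Each camera call takes 0.05 s, during which the arm holds its last target. There are 200 camera calls.

## Working session

There is one attempt and no reset: what is moved stays moved. The work goes in short steps, Python scripts to look and compute and a tool call to move; the robot and the scene stay as the last step left them, time stands still between calls to the robot, and variables do not carry over. Pictures are saved under pics/ and viewed, at most 10 in all, crops included, and the job is handed in when it is done.

Besides the shell and the picture viewer there is one more tool, called after "Call:" by a JSON object that holds its "method" and its "body", one argument or row to a line. servo_tool: Moves the arm, as the interface text tells. Its arguments: {"type":"object","properties":{"rows":{"type":"array","items":{"type":"array","items":{"type":"number"}}},"grip_force":{"type":"number"}},"required":["rows"]}

```bash
mkdir -p pics; python3 - <<'E'
from cell import manip
import cv2,numpy as np
for n in("scene","top"):
    im=manip.camera(n); cv2.imwrite(f"pics/{n}0.png",im[:,:,::-1]); i=manip.camera_info(n)
    print(n,{k:np.round(v,3).tolist() for k,v in i.items() if not isinstance(v,str)})
print(manip.read_state())
E
```

```text
scene {'fx': 515.642, 'fy': 515.642, 'cx': 322.871, 'cy': 249.109, 'position': [1339.574, 365.515, 1517.901], 'rotation': [-2.598, 0.011, 2.01]}
top {'fx': 529.287, 'fy': 529.287, 'cx': 318.123, 'cy': 237.585, 'position': [418.297, 9.921, 1396.017], 'rotation': [-3.033, -0.02, -1.555]}
{'clock': 0.1, 'joints': array([-1.38463562e+00,  3.00386664e-01,  1.52148079e+00, -1.57267673e-05,
        1.32070930e+00, -6.65958074e-02]), 'qd': array([-3.08299817e-05, -6.96803975e-04, -1.35299675e-03,  5.50917931e-04,
       -4.13160061e-04, -2.24208717e-03]), 'effort': array([ 1.45580070e-03, -5.32646549e+01, -3.53282619e+01,  7.10033672e-02,
        2.34873604e-02, -6.36949471e-05]), 'eef_pos': array([ 137.49474364, -532.30685965,  204.97507473]), 'eef_rot': array([-3.14060972e+00, -5.02885010e-05,  2.52760388e-01]), 'wrist_force': array([-0.44526525, -0.64955319, -0.05464647]), 'moment': array([-0.01701084, -0.00573039,  0.02798337]), 'finger_force': 0.0, 'finger_gap': 93.63157254910281}
```

View pics/scene0.png

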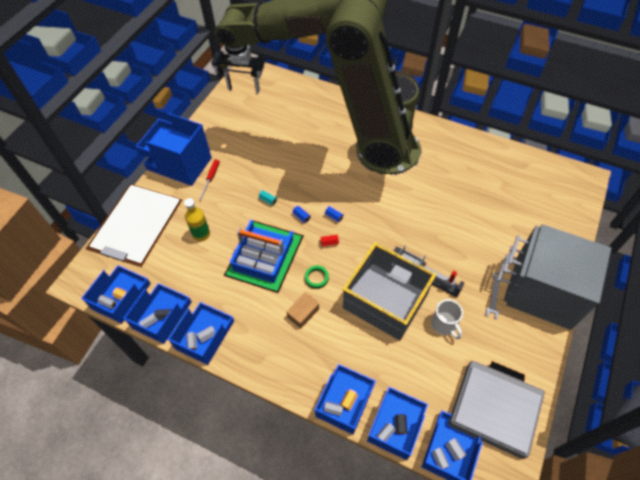

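View pics/top0.png

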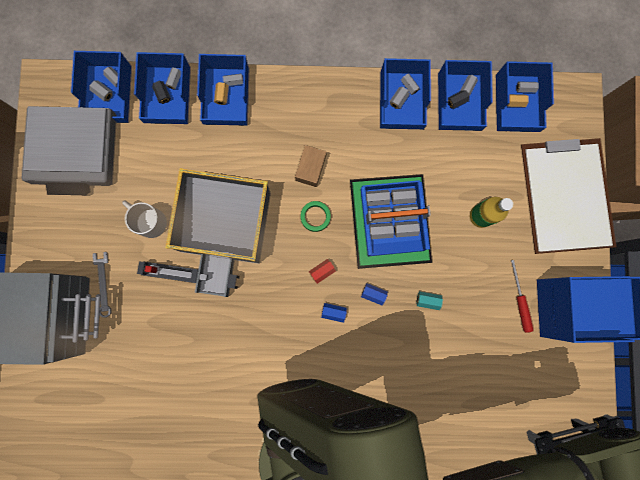

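The pictures show:
- **Hopper:** in top, rim corners near (180,170), (270,181), (260,260) and (168,249). In scene it is around (388,290).
- **Bolt knob:** red, at top (150,269) and scene (452,278). The chute points toward the robot.
- **Tray:** orange bar from (368,215) to (428,211) in top, and around (260,237) in scene.
- **Mat:** green, around (391,221) in top.

Next I'll measure these by triangulating across both views.

```bash
cat > h.py <<'E'
import cv2,numpy as np
from cell import manip
from scipy.spatial.transform import Rotation as Ro
def cam(n):
    i=manip.camera_info(n); R=Ro.from_euler('xyz',i["rotation"]).as_matrix() if np.shape(i["rotation"])==(3,) else np.array(i["rotation"])
    return np.array([[i["fx"],0,i["cx"]],[0,i["fy"],i["cy"]],[0,0,1]]),R,np.array(i["position"])
def ray(n,p):
    K,R,c=cam(n); d=R@np.linalg.inv(K)@[p[0],p[1],1]; return c,d/np.linalg.norm(d)
def plane(n,p,z):
    c,d=ray(n,p); return c+d*(z-c[2])/d[2]
def proj(n,X):
    K,R,c=cam(n); v=K@(R.T@(np.array(X)-c)); return v[:2]/v[2]
def tri(a,b):
    c1,d1=ray("scene",a); c2,d2=ray("top",b)
    t=np.linalg.lstsq(np.c_[d1,-d2],c2-c1,rcond=None)[0]
    p,q=c1+t[0]*d1,c2+t[1]*d2; return (p+q)/2,np.linalg.norm(p-q)
def mask(im,lo,hi,box):
    m=cv2.inRange(cv2.cvtColor(im,cv2.COLOR_RGB2HSV),np.array(lo),np.array(hi)); o=np.zeros_like(m)
    x0,y0,x1,y1=box; o[y0:y1,x0:x1]=m[y0:y1,x0:x1]; return o
def big(m):
    return max(cv2.findContours(m,cv2.RETR_EXTERNAL,cv2.CHAIN_APPROX_NONE)[0],key=cv2.contourArea)
def quad(m):
    h=cv2.convexHull(np.argwhere(m)[:,::-1].astype(np.int32))
    return cv2.approxPolyN(h,4,ensure_convex=True).reshape(-1,2).astype(float)
def pair(qs,qt):  # match corners by nearest on a nominal plane
    pass
E
python3 - <<'E'
from h import *
S,T=manip.camera("scene"),manip.camera("top")
np.set_printoptions(precision=1,suppress=True)
def both(name,lo,hi,bs,bt,z):
    qs,qt=quad(mask(S,lo,hi,bs)),quad(mask(T,lo,hi,bt)); P=[]
    for b in qt:
        w=plane("top",b,z); a=min(qs,key=lambda a:np.linalg.norm(plane("scene",a,z)-w)); X,e=tri(a,b); P.append(X); print(name,a,b,X,round(e,1))
    P=np.array(P); print(name,"centre",P.mean(0),"edges",np.linalg.norm(P-np.roll(P,-1,0),axis=1)); return P
both("rim",(20,110,90),(33,255,255),(335,235,445,345),(160,160,280,270),140)
both("mat",(45,120,40),(75,255,255),(220,215,305,295),(340,165,440,275),3)
both("bar",(5,150,100),(17,255,255),(225,220,300,255),(355,200,440,225),110)
for n,I,b in(("scene",S,(440,265,465,295)),("top",T,(138,255,165,282))):
    m=mask(I,(0,150,60),(6,255,255),b)|mask(I,(172,150,60),(180,255,255),b); p=np.argwhere(m)[:,::-1]
    print(n,"knob",len(p),p.min(0),p.max(0),p.mean(0),(plane(n,p.mean(0),104)))
c=[S[250:310,400:480],T[230:310,120:260]]
c=[cv2.resize(x,(400,300) if k==0 else (400,229),interpolation=cv2.INTER_CUBIC) for k,x in enumerate(c)]
cv2.imwrite("pics/k.png",np.vstack(c)[:,:,::-1])
E
```

```text
rim [335. 235.] [255. 261.] [523.9  75.9 186.2] 124.3
rim [444. 237.] [165. 247.] [508.4 318.6 300.3] 26.8
rim [444. 344.] [179. 168.] [721.3 391.8  76.4] 104.1
rim [335. 344.] [267. 181.] [ 756.4  126.9 -147.3] 18.0
rim centre [627.5 228.3 103.9] edges [268.7 317.5 348.5 409.7]
mat [302. 236.] [359. 265.] [ 500.2 -126.     4.1] 2.4
mat [277. 291.] [352. 182.] [ 723.8 -106.6   -1.1] 3.5
mat [225. 274.] [421. 176.] [ 742.9 -292.1    3.9] 3.9
mat [254. 221.] [430. 260.] [ 515.7 -311.5    4.3] 2.7
mat centre [ 620.6 -209.1    2.8] edges [224.5 186.6 228.  186.2]
bar [240. 229.] [427. 213.] [ 624.2 -282.2  119.4] 5.3
bar [278. 241.] [371. 218.] [ 610.7 -147.4  116.1] 10.0
bar [278. 245.] [371. 214.] [ 620.8 -145.7  108.3] 4.8
bar [240. 234.] [427. 208.] [ 636.9 -280.8  109.6] 2.2
bar centre [ 623.1 -214.   113.3] edges [135.5  12.8 136.1  16. ]
scene knob 33 [450 271] [456 280] [452.8 275.3] [489.7 394.2 104. ]
top knob 42 [144 266] [152 272] [147.9 268.6] [476.5 397.5 104. ]
```

View pics/k.png

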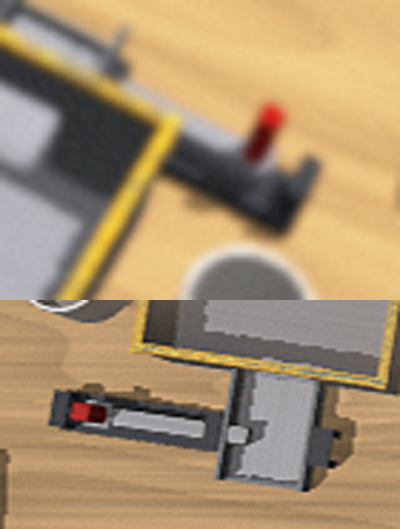

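The crop shows the red knob standing at the far left (+y) end of its track, with its top face near scene (454,273) and top (147,269), so the bolt is drawn back. The mat and bar heights check out. I'll redo the rim with a tighter mask and refine the knob.

```bash
python3 - <<'E'
from h import *
S,T=manip.camera("scene"),manip.camera("top")
np.set_printoptions(precision=1,suppress=True)
def cq(m): return quad(cv2.drawContours(np.zeros_like(m),[big(m)],-1,255,-1))
lo,hi=(20,170,80),(33,255,255)
ms,mt=mask(S,lo,hi,(335,235,445,345)),mask(T,lo,hi,(160,160,280,270))
k=np.ones((3,3),np.uint8)
qs,qt=cq(cv2.morphologyEx(ms,cv2.MORPH_CLOSE,k)),cq(cv2.morphologyEx(mt,cv2.MORPH_CLOSE,k)); P=[]
for b in qt:
    w=plane("top",b,140); a=min(qs,key=lambda a:np.linalg.norm(plane("scene",a,140)-w)); X,e=tri(a,b); P.append(X); print(a,b,X,round(e,1),plane("top",b,140)[:2],plane("scene",a,140)[:2])
P=np.array(P); c=P.mean(0); print("rim",c,np.linalg.norm(P-np.roll(P,-1,0),axis=1))
Q=np.array([(plane("top",b,140)+plane("scene",min(qs,key=lambda a:np.linalg.norm(plane("scene",a,140)-plane("top",b,140))),140))/2 for b in qt]); c=Q.mean(0)
print("c@140",c,np.linalg.norm(Q-np.roll(Q,-1,0),axis=1)); 
for i in range(4):
    d=Q[(i+1)%4]-Q[i]; print("edge yaw",np.degrees(np.arctan2(d[1],d[0])))
for n,I,b in(("scene",S,(440,265,465,295)),("top",T,(138,255,165,282))):
    m=mask(I,(0,150,150),(6,255,255),b)|mask(I,(172,150,150),(180,255,255),b); p=np.argwhere(m)[:,::-1]
    pp=p.mean(0); print(n,"knobtop",len(p),p.min(0),p.max(0),pp,plane(n,pp,104)); 
    if n=="scene": a=pp
    else: print(tri(a,pp))
for n,m in(("tape",mask(T,(45,120,40),(75,255,255),(295,195,335,235))),("carton",mask(T,(5,60,40),(18,200,170),(290,140,330,190)))):
    u=big(m).reshape(-1,2); print(n,plane("top",u.mean(0),20),u.min(0),u.max(0))
for nm,p in(("mugtop",(148,218)),("mug left",(124,205)),("mug low",(140,236)),("mug right",(157,218))): print(nm,plane("top",p,92))
E
```

```text
[352. 294.] [233. 180.] [696.5 168.  162.1] 48.9 [691.5 193.7] [696.7 142.3]
[352. 294.] [202. 175.] [708.  202.9 222.7] 108.5 [702.2 268.5] [696.7 142.3]
[352. 294.] [203. 172.] [712.2 201.8 228.5] 103.6 [709.6 266.4] [696.7 142.3]
[352. 294.] [234. 176.] [702.6 167.1 172.2] 43.1 [701.3 191.6] [696.7 142.3]
rim [704.8 185.  196.4] [70.8  7.2 66.7 11.9]
c@140 [698.9 186.2 140. ] [37.8  3.9 37.6  5. ]
edge yaw 81.8201630919504
edge yaw -15.885658395158314
edge yaw -96.33720713337007
edge yaw 168.09603675317805
scene knobtop 16 [452 271] [456 275] [453.9 273.1] [480.8 394.8 104. ]
top knobtop 29 [145 266] [150 271] [147.8 268.6] [476.7 397.8 104. ]
(array([477.6, 396.7, 100.7]), np.float64(4.2001806014714225))
tape [625.5  -7.1  20. ] [301 201] [329 231]
carton [762.4   4.8  20. ] [294 145] [329 186]
mugtop [602.1 407.   92. ]
mug left [633.5 467.7  92. ]
mug low [557.  424.4  92. ]
mug right [602.5 384.9  92. ]
```

Call:
{"method": "servo_tool", "body": {
  "rows": [
    [0,0,4.3,37,19,14,1],
    [0,0,4.3,37,19,14,1],
    [0,0,4.3,37,19,14,1],
    [0,0,4.3,37,19,14,1],
    [0,0,4.3,37,19,14,1],
    [0,0,4.3,37,19,14,1],
    [0,0,4.3,37,19,14,1],
    [0,0,4.3,11,44,0,1],
    [0,0,4.3,11,44,0,1],
    [0,0,4.3,11,44,0,1],
    [0,0,4.3,11,44,0,1],
    [0,0,4.3,11,44,0,1],
    [0,0,4.3,11,44,0,1],
    [0,0,4.3,11,44,0,1],
    [0,0,4.3,11,44,0,1],
    [0,0,4.3,11,44,0,1]
  ],
  "grip_force": 40
}}

```text
clock: 2.3
eef_pos: [495.7, -2.0, 303.5]
eef_rot: [3.141, 0.0, 1.456]
wrist_force: [0.4, -0.8, 0.9]
finger_gap: 0.4
finger_force: 0.0
```

```bash
python3 - <<'E'
from h import *
np.set_printoptions(precision=1,suppress=True)
S,T=manip.camera("scene"),manip.camera("top")
# line fit of rim edges: yellow pixels near eyeballed edges, intersect
def corners(I,q,t=4):
    m=mask(I,(18,120,80),(35,255,255),(0,0,640,480)); pts=np.argwhere(m)[:,::-1].astype(float); L=[]
    q=np.array(q,float)
    for k in range(2):
        L=[]
        for i in range(4):
            a,b=q[i],q[(i+1)%4]; d=(b-a)/np.linalg.norm(b-a); n=np.array([-d[1],d[0]]); s=(pts-a)@d; e=(pts-a)@n
            u=pts[(abs(e)<t)&(s>5)&(s<np.linalg.norm(b-a)-5)].astype(np.float32)
            vx,vy,x,y=cv2.fitLine(u,cv2.DIST_HUBER,0,.01,.01).ravel(); L.append((np.cross([x,y,1],[x+vx*50,y+vy*50,1])))
        q=np.array([(lambda c:c[:2]/c[2])(np.cross(L[i-1],L[i])) for i in range(4)])
    return q
qt=corners(T,[(180,170),(270,181),(260,260),(168,249)]); qs=corners(S,[(401,333),(345,292),(377,247),(434,278)])
print(qt,qs)
R=[tri(a,b) for a,b in zip(qs,qt)]; P=np.array([r[0] for r in R]); print(P,[round(r[1],1) for r in R])
print("centre",P.mean(0),"edges",np.linalg.norm(P-np.roll(P,-1,0),axis=1)," expect ~206,186")
x=P[0]+P[1]-P[2]-P[3]; y=P[0]+P[3]-P[1]-P[2]; print("yaw",np.degrees(np.arctan2(x[1],x[0])),np.degrees(np.arctan2(-y[0],y[1])))
s=manip.read_state(); print(s["clock"],s["eef_pos"],s["eef_rot"],s["joints"])
E
```

```text
[[180.6 170.5]
 [265.7 182.6]
 [253.4 259.4]
 [166.9 245.9]] [[405.  323.7]
 [343.6 288.6]
 [374.9 243. ]
 [433.4 275.4]]
[[715.  319.8 132.2]
 [688.2 113.6 135.8]
 [501.6 137.9 138.4]
 [531.1 343.3 133.8]] [np.float64(5.1), np.float64(4.0), np.float64(3.0), np.float64(6.3)]
centre [609.  228.6 135. ] edges [208.  188.2 207.5 185.4]  expect ~206,186
yaw -7.348396684716091 -7.797656677705722
2.4 [495.9  -0.4 303.3] [-3.1 -0.   1.5] [-0.1  0.1  1.5  0.   1.5  0. ]
```

Call:
{"method": "servo_tool", "body": {
  "rows": [
    [0,0,0,-1.5,47.7,0,1],
    [0,0,0,-1.5,47.7,0,1],
    [0,0,0,-1.5,47.7,0,1],
    [0,0,0,-1.5,47.7,0,1],
    [0,0,0,-1.5,47.7,0,1],
    [0,0,0,-1.5,47.7,0,1],
    [0,0,0,-1.5,47.7,0,1],
    [0,0,0,-1.5,47.7,0,1],
    [0,0,0,-1.5,47.7,0,1],
    [0,0,0,0,0,0,1],
    [0,0,0,0,0,-50,1],
    [0,0,0,0,0,-50,1],
    [0,0,0,0,0,-40,1],
    [0,0,0,0,0,-35,1],
    [0,0,0,0,0,-30,1],
    [0,0,0,0,0,-20,1],
    [0,0,0,0,0,0,1]
  ]
}}

```text
clock: 4.53
eef_pos: [482.0, 424.9, 77.6]
eef_rot: [-3.14, 0.001, 1.453]
wrist_force: [0.9, -1.2, 0.6]
finger_gap: 0.8
finger_force: 0.0
```

```bash
python3 - <<'E'
from h import *
S,T=manip.camera("scene"),manip.camera("top")
a=cv2.resize(S[220:340,390:510],(400,400),interpolation=cv2.INTER_CUBIC);b=cv2.resize(T[190:310,100:220],(400,400),interpolation=cv2.INTER_CUBIC)
cv2.imwrite("pics/k2.png",np.hstack([a,b])[:,:,::-1])
E
```

```text
(no output)
```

View pics/k2.png

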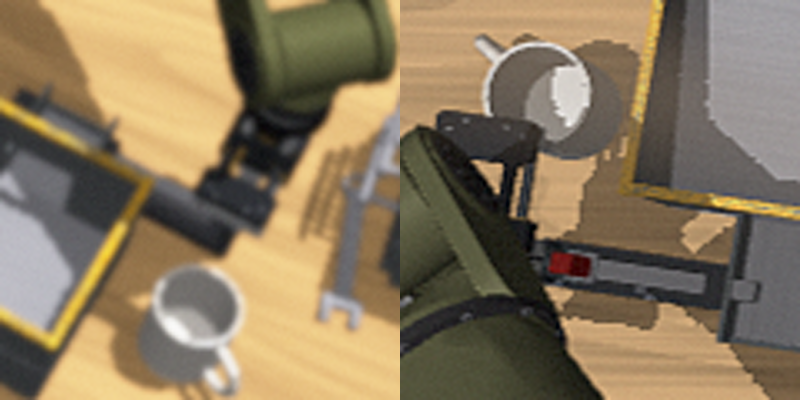

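The fingers stand clear on the knob's +y side, in line with it: the knob is at about (568,264) in the right crop and the fingers just left of it. I can push now.

Call:
{"method": "servo_tool", "body": {
  "rows": [
    [0,0,0,-1.2,-9,0,1],
    [0,0,0,-1.2,-9,0,1],
    [0,0,0,-1.2,-9,0,1],
    [0,0,0,-1.2,-9,0,1],
    [0,0,0,-1.2,-9,0,1],
    [0,0,0,-1.2,-9,0,1],
    [0,0,0,-1.2,-9,0,1],
    [0,0,0,-1.2,-9,0,1],
    [0,0,0,-1.2,-9,0,1],
    [0,0,0,-0.7,-5,0,1],
    [0,0,0,-0.5,-4,0,1],
    [0,0,0,0,0,0,1]
  ]
}}

```text
clock: 6.12
eef_pos: [471.6, 346.4, 79.4]
eef_rot: [3.134, -0.023, 1.455]
wrist_force: [19.9, 87.4, -31.8]
finger_gap: 0.3
finger_force: 44.1
```

Call:
{"method": "servo_tool", "body": {
  "rows": [
    [0,0,0,0.8,6,0,1],
    [0,0,0,0.8,6,0,1],
    [0,0,0,0.7,6,0,1],
    [0,0,0,2,12,0,1],
    [0,0,0,0,0,0,1]
  ]
}}

```text
clock: 6.75
eef_pos: [474.4, 366.2, 78.3]
eef_rot: [-3.141, 0.0, 1.454]
wrist_force: [0.5, -0.9, -0.1]
finger_gap: 0.5
finger_force: 0.0
```

```bash
python3 - <<'E'
from h import *
np.set_printoptions(precision=1,suppress=True)
S,T=manip.camera("scene"),manip.camera("top")
a=cv2.resize(S[240:320,390:470],(400,400),interpolation=cv2.INTER_CUBIC);b=cv2.resize(T[230:310,150:230],(400,400),interpolation=cv2.INTER_CUBIC)
cv2.imwrite("pics/k3.png",np.hstack([a,b])[:,:,::-1])
for n,I,b in(("scene",S,(390,240,470,295)),("top",T,(138,245,230,300))):
    m=mask(I,(0,150,60),(6,255,255),b)|mask(I,(172,150,60),(180,255,255),b); p=np.argwhere(m)[:,::-1]
    if len(p): print(n,len(p),p.min(0),p.max(0),p.mean(0),plane(n,p.mean(0),104))
print(manip.read_state()["wrist_force"])
E
```

```text
top 43 [172 270] [182 275] [176.  272.7] [467.8 329.3 104. ]
[ 0.7  0.5 -0.2]
```

View pics/k3.png

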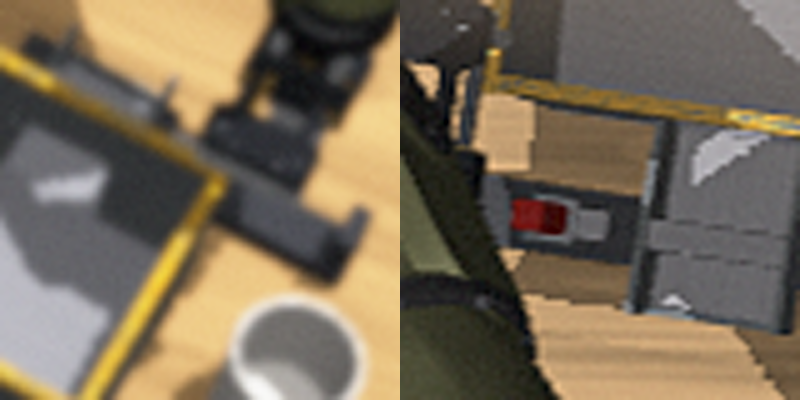

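The knob moved about 69 mm, and the bolt bar now spans the chute in the top crop, from (650,235) to (785,250). It then hit something hard. I'll clear the arm and look again to see whether it's home or jammed.

Call:
{"method": "servo_tool", "body": {
  "rows": [
    [0,0,0,2,15,10,1],
    [0,0,0,0,0,50,1],
    [0,0,0,0,0,55,1],
    [0,0,0,-20,20,50,1],
    [0,0,0,-40,30,20,1],
    [0,0,0,-40,40,0,1],
    [0,0,0,0,0,0,1]
  ]
}}

```text
clock: 7.72
eef_pos: [374.0, 472.5, 263.7]
eef_rot: [-3.141, -0.0, 1.457]
wrist_force: [1.0, -0.8, -0.5]
finger_gap: 0.7
finger_force: 0.0
```

```bash
python3 - <<'E'
from h import *
np.set_printoptions(precision=1,suppress=True)
S,T=manip.camera("scene"),manip.camera("top")
a=cv2.resize(S[230:300,385:455],(400,400),interpolation=cv2.INTER_CUBIC);b=cv2.resize(T[235:305,170:240],(400,400),interpolation=cv2.INTER_CUBIC)
cv2.imwrite("pics/k4.png",np.hstack([a,b])[:,:,::-1])
P=[]
for n,I,b in(("scene",S,(390,240,470,295)),("top",T,(138,245,230,300))):
    for v in(60,150):
        m=mask(I,(0,150,v),(6,255,255),b)|mask(I,(172,150,v),(180,255,255),b); p=np.argwhere(m)[:,::-1]
        if len(p): print(n,v,len(p),p.min(0),p.max(0),p.mean(0),plane(n,p.mean(0),104)); 
    P.append(p.mean(0))
print(tri(*P))
h=lambda x,y,z=104:(609+.991*x+.132*y,228.6-.132*x+.991*y,z)
for y in(65,75,85,150): print(y,proj("top",h(-152,y)),proj("scene",h(-152,y)))
E
```

```text
scene 60 35 [431 261] [436 270] [433.8 265.3] [480.6 329.5 104. ]
top 60 39 [172 270] [178 276] [175.4 272.6] [467.9 330.7 104. ]
 ** On entry to DLASCL parameter number  4 had an illegal value
 ** On entry to DLASCL parameter number  4 had an illegal value
 ** On entry to DLASCL parameter number  4 had an illegal value
 ** On entry to DLASCL parameter number  4 had an illegal value
 ** On entry to DLASCL parameter number  5 had an illegal value
 ** On entry to DLASCL parameter number  4 had an illegal value<stdin>:11: RuntimeWarning: Mean of empty slice.
  ret = um.true_divide(
Traceback (most recent call last):
  File "h.py", line 15, in tri
    t=np.linalg.lstsq(np.c_[d1,-d2],c2-c1,rcond=None)[0]
      ~~~~~~~~~~~~~~~^^^^^^^^^^^^^^^^^^^^^^^^^^^^^^^^
numpy.linalg.LinAlgError: SVD did not converge in Linear Least Squares
```

View pics/k4.png

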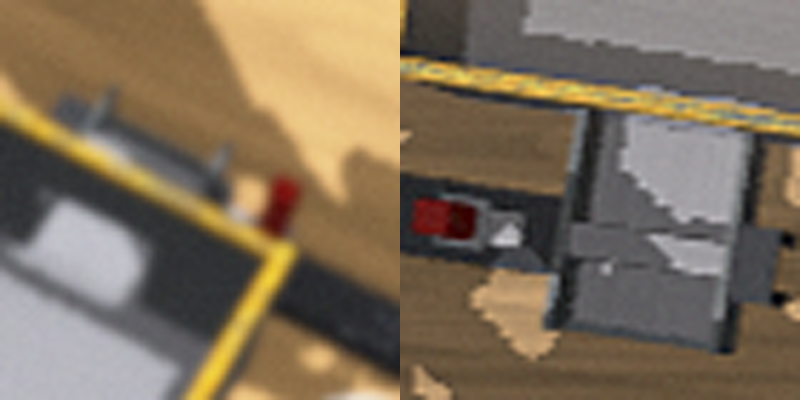

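The bolt bar now reaches the far cheek and into the keeper. The knob stopped hard at hopper y of about 82, against 150 at the start. The tip already stuck out about 17 mm at the start, so I read this as the end stop, meaning the bolt is home. Next is the tray.

Call:
{"method": "servo_tool", "body": {
  "rows": [
    [0,0,0.8,16.6,-45.7,0,0],
    [0,0,0.8,16.6,-45.7,0,0],
    [0,0,0.8,16.6,-45.7,0,0],
    [0,0,0.8,16.6,-45.7,0,0],
    [0,0,0.8,16.6,-45.7,0,0],
    [0,0,0.8,16.6,-45.7,0,0],
    [0,0,0.8,16.6,-45.7,0,0],
    [0,0,0.8,16.6,-45.7,0,0],
    [0,0,0.8,16.6,-45.7,0,0],
    [0,0,0.8,16.6,-45.7,0,0],
    [0,0,0.8,16.6,-45.7,0,0],
    [0,0,0.8,16.6,-45.7,0,0],
    [0,0,0.8,16.6,-45.7,0,0],
    [0,0,0.8,16.6,-45.7,0,0],
    [0,0,0.8,16.6,-45.7,0,0],
    [0,0,0,0,0,-40,0],
    [0,0,0,0,0,-40,0],
    [0,0,0,0,0,0,0]
  ]
}}

```text
clock: 10.07
eef_pos: [623.6, -215.8, 180.5]
eef_rot: [-3.136, -0.003, 1.661]
wrist_force: [-0.3, 0.1, 0.2]
finger_gap: 93.9
finger_force: 0.0
```

```bash
python3 - <<'E'
from h import *
np.set_printoptions(precision=1,suppress=True)
S,T=manip.camera("scene"),manip.camera("top")
a=cv2.resize(S[180:300,210:330],(400,400),interpolation=cv2.INTER_CUBIC);b=cv2.resize(T[220:300,140:260],(400,267),interpolation=cv2.INTER_CUBIC)
b=np.vstack([b,np.zeros((133,400,3),np.uint8)])
cv2.imwrite("pics/k5.png",np.hstack([a,b])[:,:,::-1])
I0=cv2.imread("pics/top0.png")[:,:,::-1]
h=lambda x,y,z:(609+.991*x+.132*y,228.6-.132*x+.991*y,z)
for y in range(60,-66,-6):
    r=[]
    for im in(I0,T):
        p=[proj("top",h(-152+d,y,50)) for d in(0,-20)]; r+=[im[int(round(q[1])),int(round(q[0]))].mean() for q in p]
    print(y,np.array(r))
E
```

```text
60 [156.  117.7 169.7 126.3]
54 [ 65.3 133.3  68.7 140.3]
48 [ 68.3 135.7  74.  143.7]
42 [ 89.  134.3  92.7 143. ]
36 [112.   24.3 118.7  28.3]
30 [159.7  49.  172.   51.3]
24 [162.   95.3 170.7 105.3]
18 [112.3 171.7 167.7 182.3]
12 [ 79.  161.7 168.  169.3]
6 [121.3 167.  168.7 180.3]
0 [170.  165.3 167.7 174. ]
-6 [160.3 162.3 166.  170.7]
-12 [167.3 166.7 169.7 176.3]
-18 [168.3 167.3 170.7 178.7]
-24 [165.7 167.3 171.  177. ]
-30 [164.7 164.3 174.  173.3]
-36 [112.3 115.  119.  122.3]
-42 [71.  31.3 74.7 38. ]
-48 [75.3 94.  74.7 99.3]
-54 [74.3 86.7 79.  96. ]
-60 [ 84.3 163.   93.  174. ]
```

View pics/k5.png

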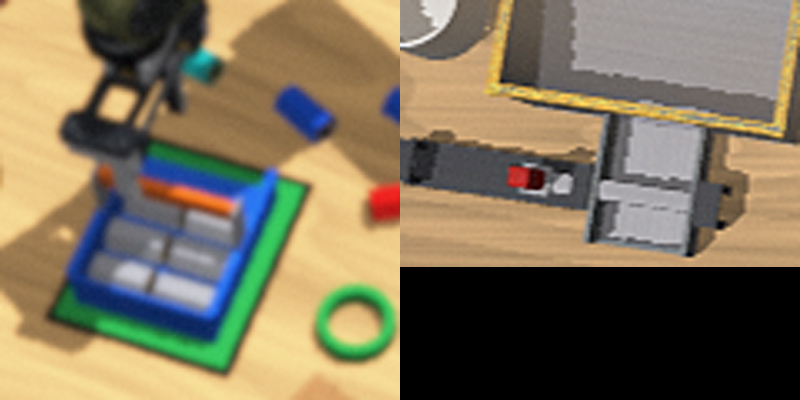

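The bolt is confirmed: its tip sits at about y −48 in the hopper frame, inside the keeper at −39 to −57, and the knob is at (525,178) in the right crop. The fingers hang over the bar, so I'll descend and grip.

Call:
{"method": "servo_tool", "body": {
  "rows": [
    [0,0,0,0,1,-30,0],
    [0,0,0,0,1,-30,0],
    [0,0,0,0,0,-20,0],
    [0,0,0,0,0,-9,0],
    [0,0,0,0,0,0,0],
    [0,0,0,0,0,0,1],
    [0,0,0,0,0,0,1],
    [0,0,0,0,0,0,1],
    [0,0,0,0,0,0,1],
    [0,0,0,0,0,0,1],
    [0,0,0,0,0,0,1],
    [0,0,0,0,0,0,1]
  ],
  "grip_force": 58
}}

```text
clock: 11.68
eef_pos: [625.3, -212.7, 94.4]
eef_rot: [-3.142, -0.0, 1.663]
wrist_force: [0.4, -0.6, 0.6]
finger_gap: 27.2
finger_force: 0.0
```

Call:
{"method": "servo_tool", "body": {
  "rows": [
    [0,0,0,0,0,0,1],
    [0,0,0,0,0,0,1],
    [0,0,0,0,0,0,1],
    [0,0,0,0,0,0,1],
    [0,0,0,0,0,0,1],
    [0,0,0,0,0,0,1]
  ]
}}

```text
clock: 12.42
eef_pos: [625.0, -212.7, 94.4]
eef_rot: [-3.141, -0.0, 1.663]
wrist_force: [-5.8, -0.0, 2.2]
finger_gap: 11.8
finger_force: 57.9
```

Call:
{"method": "servo_tool", "body": {
  "rows": [
    [0,0,0,0,0,6,1],
    [0,0,0,0,0,12,1],
    [0,0,0,0,0,18,1],
    [0,0,0,0,0,22,1],
    [0,0,0,0,0,22,1],
    [0,0,0,0,0,22,1],
    [0,0,0,0,0,22,1],
    [0,0,0,0,0,22,1],
    [0,0,0,0,0,18,1],
    [0,0,0,0,0,16,1],
    [0,0,0,0,0,10,1],
    [0,0,0,0,0,0,1]
  ]
}}

```text
clock: 13.92
eef_pos: [625.5, -212.8, 285.0]
eef_rot: [3.141, 0.0, 1.663]
wrist_force: [-0.3, -0.4, -8.1]
finger_gap: 11.5
finger_force: 58.0
```

Call:
{"method": "servo_tool", "body": {
  "rows": [
    [0,0,-0.76,4.3,10,0,1],
    [0,0,-0.76,4.3,20,0,1],
    [0,0,-0.76,4.3,25,0,1],
    [0,0,-0.76,4.3,30,0,1],
    [0,0,-0.76,4.3,32,0,1],
    [0,0,-0.76,4.3,32,0,1],
    [0,0,-0.76,4.3,32,0,1],
    [0,0,-0.76,4.3,32,0,1],
    [0,0,-0.76,4.3,32,0,1],
    [0,0,-0.76,4.3,32,0,1],
    [0,0,-0.76,4.3,32,0,1],
    [0,0,-0.76,4.3,32,0,1],
    [0,0,-0.76,4.3,32,0,1],
    [0,0,-0.76,4.3,25,0,1],
    [0,0,-0.76,4.3,18,0,1],
    [0,0,-0.76,4.3,10,0,1],
    [0,0,-0.76,4.3,4,0,1],
    [0,0,0,0,0,0,1]
  ]
}}

```text
clock: 16.18
eef_pos: [698.7, 217.0, 284.0]
eef_rot: [-3.141, 0.0, 1.437]
wrist_force: [-0.9, 0.1, -6.8]
finger_gap: 11.7
finger_force: 58.0
```

```bash
python3 - <<'E'
from h import *
np.set_printoptions(precision=1,suppress=True)
S,T=manip.camera("scene"),manip.camera("top")
a=cv2.resize(S[180:340,310:470],(400,400),interpolation=cv2.INTER_CUBIC);b=cv2.resize(T[130:290,140:300],(400,400),interpolation=cv2.INTER_CUBIC)
cv2.imwrite("pics/k6.png",np.hstack([a,b])[:,:,::-1])
s=manip.read_state(); t=Ro.from_euler('xyz',s["eef_rot"]).as_matrix(); p=s["eef_pos"]; print(p,s["eef_rot"],s["joints"])
# tray frame at TCP: tray yaw = tool yaw-90deg; tip about tray y keeping chosen lip path
c=np.array([609,228.6]); yaw=np.radians(-7.6); ex=np.array([np.cos(yaw),np.sin(yaw),0])
tp=np.array([0,0,-16.7]) # TCP in bar frame (grasp 2.3 above bar centre)
for th in range(0,66,10):
    f=np.radians(-th); R=Ro.from_euler('y',f).as_matrix(); lip=R@np.array([-90,0,-96]); q=R@tp
    hx=min(0+th*1.0,40); hz=205-min(th,50)*1.0  # lip height
    g=np.array([hx,0,hz])-lip+q; w=np.r_[c,0]+ex*g[0]+np.array([0,0,g[2]]); print(th,"lip",hx,hz,"TCP",w)
E
```

```text
[698.6 216.6 284.4] [-3.1  0.   1.4] [ 0.3  0.7  0.7 -0.   1.7  0.4]
0 lip 0.0 205.0 TCP [698.2 216.7 284.3]
10 lip 10.0 195.0 TCP [693.1 217.4 288.7]
20 lip 20.0 185.0 TCP [685.8 218.4 290.3]
30 lip 30.0 175.0 TCP [676.7 219.6 288.7]
40 lip 40.0 165.0 TCP [666.5 220.9 283.6]
50 lip 40 155.0 TCP [645.8 223.7 274.9]
60 lip 40 155.0 TCP [625.2 226.4 272.6]
```

View pics/k6.png

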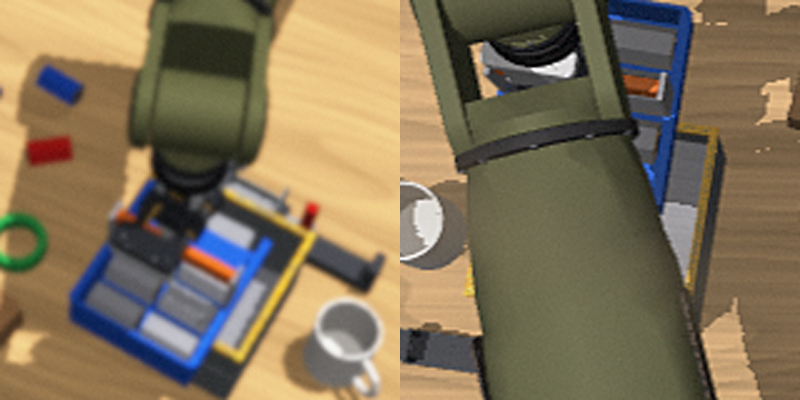

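The tray is level over the hopper with all six couplings in it, and the lip is near the hopper's centre. I'll tip it about its own y axis.

Call:
{"method": "servo_tool", "body": {
  "rows": [
    [-0.26,-1.98,0,-1,0.1,0.9,1],
    [-0.26,-1.98,0,-1,0.1,0.9,1],
    [-0.26,-1.98,0,-1,0.1,0.9,1],
    [-0.26,-1.98,0,-1,0.1,0.9,1],
    [-0.26,-1.98,0,-1,0.1,0.9,1],
    [-0.26,-1.98,0,-1.5,0.2,0.3,1],
    [-0.26,-1.98,0,-1.5,0.2,0.3,1],
    [-0.26,-1.98,0,-1.5,0.2,0.3,1],
    [-0.26,-1.98,0,-1.5,0.2,0.3,1],
    [-0.26,-1.98,0,-1.5,0.2,0.3,1],
    [-0.26,-1.98,0,-1.8,0.2,-0.3,1],
    [-0.26,-1.98,0,-1.8,0.2,-0.3,1],
    [-0.26,-1.98,0,-1.8,0.2,-0.3,1],
    [-0.26,-1.98,0,-1.8,0.2,-0.3,1],
    [-0.26,-1.98,0,-1.8,0.2,-0.3,1]
  ]
}}

```text
clock: 18.15
eef_pos: [676.4, 219.1, 288.9]
eef_rot: [2.619, -0.001, 1.437]
wrist_force: [-0.3, -0.2, -7.2]
finger_gap: 11.6
finger_force: 58.0
```

Call:
{"method": "servo_tool", "body": {
  "rows": [
    [-0.26,-1.98,0,-2,0.3,-1,1],
    [-0.26,-1.98,0,-2,0.3,-1,1],
    [-0.26,-1.98,0,-2,0.3,-1,1],
    [-0.26,-1.98,0,-2,0.3,-1,1],
    [-0.26,-1.98,0,-2,0.3,-1,1],
    [0,0,0,0,0,0,1],
    [0,0,0,0,0,0,1],
    [0,0,0,0,0,0,1],
    [0,0,0,0,0,0,1]
  ]
}}

```text
clock: 19.27
eef_pos: [667.1, 221.2, 284.0]
eef_rot: [2.445, -0.002, 1.438]
wrist_force: [0.2, 0.3, -3.8]
finger_gap: 11.4
finger_force: 58.0
```

Call:
{"method": "servo_tool", "body": {
  "rows": [
    [-0.26,-1.98,0,-4,0.5,-1,1],
    [-0.26,-1.98,0,-4,0.5,-1,1],
    [-0.26,-1.98,0,-4,0.5,-1,1],
    [-0.26,-1.98,0,-4,0.5,-1,1],
    [-0.26,-1.98,0,-4,0.5,-1,1],
    [-0.26,-1.98,0,-4,0.5,0,1],
    [-0.26,-1.98,0,-4,0.5,0,1],
    [-0.26,-1.98,0,-4,0.5,0,1],
    [0,0,0,0,0,0,1],
    [0,0,0,0,0,0,1],
    [0,0,0,0,0,0,1],
    [0,0,0,0,0,0,1]
  ]
}}

```text
clock: 20.78
eef_pos: [635.7, 225.0, 281.3]
eef_rot: [2.171, -0.002, 1.44]
wrist_force: [0.1, -0.2, -4.0]
finger_gap: 11.3
finger_force: 58.0
```

```bash
python3 - <<'E'
from h import *
S,T=manip.camera("scene"),manip.camera("top")
a=cv2.resize(S[180:340,310:470],(400,400),interpolation=cv2.INTER_CUBIC);b=cv2.resize(T[130:290,140:300],(400,400),interpolation=cv2.INTER_CUBIC)
cv2.imwrite("pics/k7.png",np.hstack([a,b])[:,:,::-1])
E
```

View pics/k7.png

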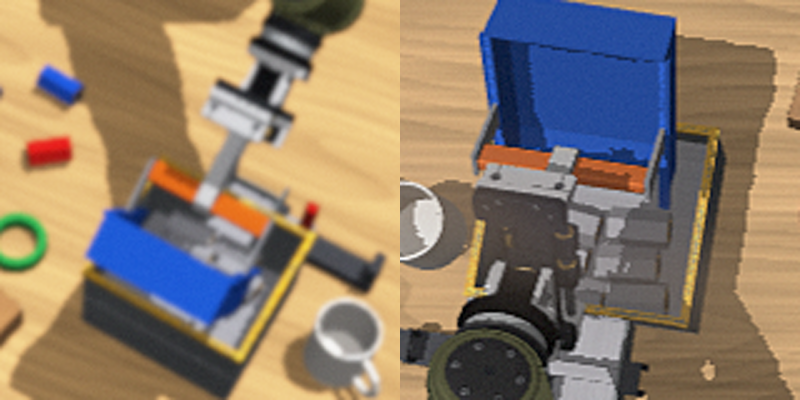

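The tray is empty and the couplings lie in the hopper (visible around (620,250) in the right crop). I'll level it and carry it back.

Call:
{"method": "servo_tool", "body": {
  "rows": [
    [0,0,0,0,0,15,1],
    [0,0,0,0,0,15,1],
    [0.66,5.04,0,0,0,0,1],
    [0.66,5.04,0,0,0,0,1],
    [0.66,5.04,0,0,0,0,1],
    [0.66,5.04,0,0,0,0,1],
    [0.66,5.04,0,0,0,0,1],
    [0.66,5.04,0,0,0,0,1],
    [0.66,5.04,0,0,0,0,1],
    [0.66,5.04,0,0,0,0,1],
    [0.66,5.04,0,0,0,0,1],
    [0.66,5.04,0,0,0,0,1],
    [0.66,5.04,0,0,0,0,1],
    [0,0,0,0,0,0,1]
  ]
}}

```text
clock: 22.62
eef_pos: [636.5, 224.5, 310.2]
eef_rot: [-3.136, 0.0, 1.437]
wrist_force: [0.3, 0.5, -4.2]
finger_gap: 11.3
finger_force: 58.0
```

Call:
{"method": "servo_tool", "body": {
  "rows": [
    [0,0,0.8,-0.7,-10,0,1],
    [0,0,0.8,-0.7,-20,0,1],
    [0,0,0.8,-0.7,-30,0,1],
    [0,0,0.8,-0.7,-33,0,1],
    [0,0,0.8,-0.7,-33,0,1],
    [0,0,0.8,-0.7,-33,0,1],
    [0,0,0.8,-0.7,-33,0,1],
    [0,0,0.8,-0.7,-33,0,1],
    [0,0,0.8,-0.7,-33,0,1],
    [0,0,0.8,-0.7,-33,0,1],
    [0,0,0.8,-0.7,-33,0,1],
    [0,0,0.8,-0.7,-33,0,1],
    [0,0,0.8,-0.7,-33,0,1],
    [0,0,0.8,-0.7,-26,0,1],
    [0,0,0.8,-0.7,-14,0,1],
    [0,0,0.9,-0.7,-7,0,1],
    [0,0,0,0,0,0,1],
    [0,0,0,0,0,0,1]
  ]
}}

```text
clock: 24.88
eef_pos: [624.5, -211.2, 311.3]
eef_rot: [-3.136, -0.001, 1.664]
wrist_force: [-0.7, -0.4, -4.7]
finger_gap: 11.6
finger_force: 58.0
```

Call:
{"method": "servo_tool", "body": {
  "rows": [
    [0,0,0,0,0,-12,1],
    [0,0,0,0,0,-25,1],
    [0,0,0,0,0,-30,1],
    [0,0,0,0,0,-30,1],
    [0,0,0,0,0,-30,1],
    [0,0,0,0,0,-30,1],
    [0,0,0,0,0,-20,1],
    [0,0,0,0,0,-12,1],
    [0,0,0,0,0,-9,1],
    [0,0,0,0,0,-6,1],
    [0,0,0,0,0,-4,1],
    [0,0,0,0,0,-2,1],
    [0,0,0,0,0,-2,1],
    [0,0,0,0,0,-2,1],
    [0,0,0,0,0,0,1],
    [0,0,0,0,0,0,1]
  ]
}}

```text
clock: 26.88
eef_pos: [624.4, -212.0, 97.3]
eef_rot: [-3.136, -0.001, 1.663]
wrist_force: [-0.1, 0.1, -3.4]
finger_gap: 11.8
finger_force: 58.0
```

Still carrying most of the weight. I'll creep down about 3 mm more, then release.

Call:
{"method": "servo_tool", "body": {
  "rows": [
    [0,0,0,0,0,-1,1],
    [0,0,0,0,0,-1,1],
    [0,0,0,0,0,-1,1],
    [0,0,0,0,0,0,1],
    [0,0,0,0,0,0,1]
  ]
}}

```text
clock: 27.5
eef_pos: [624.4, -212.0, 94.6]
eef_rot: [-3.136, -0.001, 1.663]
wrist_force: [-4.1, 0.6, 3.7]
finger_gap: 11.7
finger_force: 58.0
```

Seated: the vertical force has flipped to +3.7 N. Opening, then moving straight up.

Call:
{"method": "servo_tool", "body": {
  "rows": [
    [0,0,0,0,0,0,0],
    [0,0,0,0,0,0,0],
    [0,0,0,0,0,0,0],
    [0,0,0,0,0,0,0],
    [0,0,0,0,0,0,0],
    [0,0,0,0,0,0,0],
    [0,0,0,0,0,0,0],
    [0,0,0,0,0,0,0],
    [0,0,0,0,0,20,0],
    [0,0,0,0,0,40,0],
    [0,0,0,0,0,50,0],
    [0,0,0,0,0,50,0],
    [0,0,0,-40,0,40,0],
    [0,0,0,-50,0,0,0],
    [0,0,0,-50,0,0,0],
    [0,0,0,-50,0,0,0],
    [0,0,0,-20,0,0,0],
    [0,0,0,0,0,0,0]
  ]
}}

```text
clock: 29.75
eef_pos: [413.8, -212.0, 296.1]
eef_rot: [-3.138, 0.001, 1.662]
wrist_force: [-0.2, -0.2, 0.2]
finger_gap: 94.0
finger_force: 0.0
```

```bash
python3 - <<'E'
from h import *
S,T=manip.camera("scene"),manip.camera("top")
a=cv2.resize(S[190:350,220:480],(520,320),interpolation=cv2.INTER_CUBIC);b=cv2.resize(T[130:300,120:450],(520,268),interpolation=cv2.INTER_CUBIC)
cv2.imwrite("pics/end.png",np.vstack([a,b])[:,:,::-1])
E
```

```text
(no output)
```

View pics/end.png

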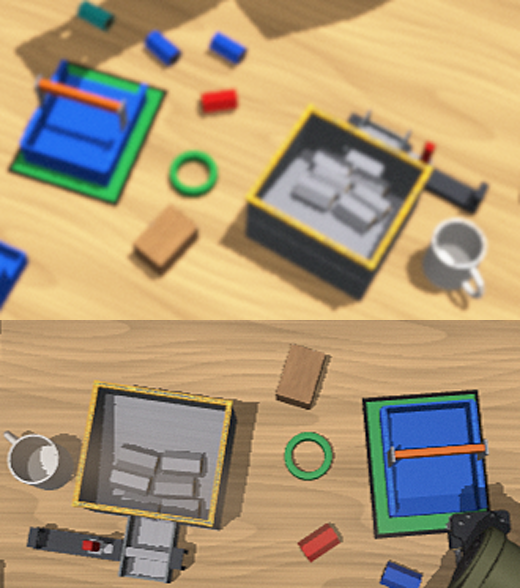

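The final picture shows six couplings lying low in the hopper, around (160,475), and the bolt across the chute. The empty tray stands upright on the mat, around (430,455), and the other loose things haven't moved.

```bash
python3 -c "
from cell import manip
print(manip.sign_off())"
```

```text
the job is handed in; nothing more can be done
None
```

The job is handed in at about 30 s of the 72 s allowed. By the last pictures the bolt is home, all six couplings are in the hopper, the empty tray stands upright on its mat, and nothing else has moved; no verdict came back, and wrist force peaked near 87 N (limit 120) when the bolt hit its stop.

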